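Release the transport lock of a weighing cell with a deep T-key

TASK

Release the transport lock of the weighing cell: take the T-key from its stand, lower it down the deep bore in the cell's tower, feel for the square stem with light pressure until the socket drops fully over it, and turn the stem clockwise (seen from above) gently until it comes to its stop and the bolt has drawn back. Then lift the key out and stand it upright in its stand again, fully down. Do not force the stem, either by pressing or by turning (20 N is too much), and leave the other things where they are.

Things in the scene. Friction and masses are not known exactly. Their poses are not given: they have to be found in the camera images.
- key_grip (a point): Centre of the cross-bar of the T-key. The key is all steel, about 0.2 kg: an upright round rod 14 mm thick with a flat-sided cross-bar on top, 70 mm long, 12 mm wide, 16 mm high, and a socket at the foot. The bar's centre is 150 mm above the key's lower end and its top is the top of the key. This frame's x runs along the bar, z up the rod. At the start the key stands upright in the stand.
- key_end (a point): Centre of the lower end of the T-key, at the mouth of its socket. The socket is eight-sided outside, 28.2 mm across corners, with a square hole 15.5 mm wide and 14 mm deep from below; the hole's sides are parallel and square to the cross-bar (a 14 mm square stem enters within about 0.11 rad). Axes as key_grip.
- stand: Key stand, fixed: a steel base plate 70 x 70 x 8 mm with an upright tube, 41 mm outside, 33 mm inside, rim 70 mm above the bench. Origin: centre of the underside.
- stand_seat (a point): Where the lower end of the key rests in the stand: centre of the tube's floor, 8 mm above the bench, 62 mm below the tube's rim.
- cell: Weighing cell, fixed: base plate 100 (x) x 180 (y) x 12 mm with, at its -y end, a square grey tower 70 x 70 mm, top 120 mm above the bench, and at its +y end a lower metal post 62 mm high with a round pan 80 mm across, top at 79 mm. The lock bolt, 11 mm thick, bridges the gap from the tower to a lug on the post, on the cell's -x side. Origin: centre of the underside.
- well_mouth (a point): Centre of the mouth of the bore in the tower's top, 120 mm above the bench. The bore is round, 33 mm wide, vertical, 106 mm deep, with a 2 mm chamfer at the mouth.
- stem_rest (a point): Fixed point on the bore's axis: centre of the top of the square stem while nothing presses on it, 85 mm below the bore's mouth, 21 mm above its floor. The stem is 14 mm square with a flat, sharp-edged top; it is sprung and gives way straight down by up to 8 mm (3 N at first, 8 N at 8 mm) and then stops hard. The way its square points is not known. It has up to 0.6 rad of free play in rotation before it carries the lock shaft along.
- lock_shaft (a joint): Turn of the lock shaft under the stem: 0 rad locked (start), growing clockwise seen from above, hard stop at 0.70 rad = released. It turns stiffly (about 0.05 N m) and stays where it is left. The key's sides load the stem's corners as it turns: 0.1 N m makes about 15 N of contact, and pressing adds to it. It draws the bolt back by 22 mm, out of the lug on the post.
- weight_200g_mid (a point): Bystander, to be left alone: plain metal knob weight, 30 mm across and 52 high. The point is its centre, half-way up.
- weight_100g_mid (a point): Bystander, to be left alone: smaller metal knob weight, 24 mm across and 42 high. The point is its centre, half-way up.
- dropper_bottle_mid (a point): Bystander, to be left alone: brown dropper bottle, 35 mm across and 103 high. The point is its centre, half-way up.
- vial_1_mid (a point): Bystander, to be left alone: small capped vial, 25 mm across and 54 high, near the key stand. The point is its centre, half-way up.
- rubber_stopper_mid (a point): Bystander, to be left alone: rubber stopper, 31 mm across and 25 high, near the key stand. The point is its centre, half-way up.
- tape_roll_mid (a point): Bystander, to be left alone: roll of tape lying flat, 82 mm across and 19 high. The point is its centre, half-way up.
- t_key: The T-key as a whole (see key_grip); origin at the centre of its lower end.

How it is judged (in metres and radians):
On the way, in this order (a step that is already met when the one before it is completed fails the run):
1. the key's socket is seated over the square stem at the bottom of the bore (z of key_end in the frame of stem_rest below -0.0105 m and horizontal distance between key_end and stem_rest below 0.004 m and value of joint lock_shaft below 0.3 rad), for 0.2 s.
2. the lock shaft is turned to its stop with the key on the stem (z of key_end in the frame of stem_rest below -0.0105 m and horizontal distance between key_end and stem_rest below 0.004 m and value of joint lock_shaft above 0.64 rad), for 0.2 s.
At the end, for the whole second after the job is handed in: The lock shaft is at its released stop (over 0.63 of 0.70 rad) and the T-key stands upright in its stand again, its lower end within 6 mm of the floor of the tube (8 mm sideways), leaning less than 0.12 rad, released (value of joint lock_shaft above 0.63 rad and horizontal distance between key_end and stand_seat below 0.008 m and z of key_end in the frame of stand_seat below 0.006 m and angle between key_grip's own z axis and vertical below 0.12 rad and horizontal distance between key_grip and stand_seat below 0.02 m and velocity of joint lock_shaft below 0.05 rad/s); the robot touches nothing.
It fails at once if the key pressed or wrenched the stem or the tower with more than 20 N (contact force between t_key and cell above 20 N).
It fails at once if a bystander was moved by more than 30 mm (distance of any of weight_200g_mid, weight_100g_mid, dropper_bottle_mid, vial_1_mid, rubber_stopper_mid, tape_roll_mid from where it was at the start of the episode above 0.03 m).
It also fails if it takes over 72 s, if anything falls off the work surface, if the arm or the gripper's body presses on something with over 40 N, if the wrist force passes 120 N, or if a joint passes its speed limit or range.

ROBOT

A 7-joint arm with a two-finger parallel gripper is mounted at the origin on a cart in front of the work surface, level with it; the furniture and walls round the work are solid. World frame = base frame: x ahead of the robot, y to its left, z up, the work surface at z = 0. Lengths are in mm, angles in rad, forces in N, time in s.
With the tool pointing down it reaches from about 350 to 900 mm from the base axis. Payload 8.1 kg.
Tool frame: the origin (TCP) lies at the very end of the fingers, on their centre line; the grasp point (between the pads) lies 19 mm behind it (robot.tcp_to_grasp is the distance from the TCP to the grasp point, in mm); z points along the fingers, y is the direction in which the jaws open and shut (so a half turn about z gives the same grasp; the last joint's range is limited). The gripper opens to 85 mm and grips with 20 to 120 N. Pads are 22 mm wide; open, the fingers measure 114 mm over their backs; the gripper's body (76 mm by 85 mm) begins 54 mm behind the grasp point. The pads swing forward as they close: fully open they stand 13 mm farther back than shut.
Start: joints at [-1.329, 0.434, 0.025, 1.573, -0.012, 1.134, -0.075], TCP at [211.283, 588.218, 231.323] pointing down, gripper open.
Joint ranges: [-2.62, 2.62], [-0.44, 2.09], [-1.27, 1.32], [0.08, 2.57], [-1.32, 4.46], [0.12, 2], [-2.74, 2.74]. Speed limits (rad/s): [2.22, 2.22, 3.01, 3.01, 3.14, 3.14, 3.14].

INTERFACE

Orientations are given as a unit quaternion [x, y, z, w].
In Python, from cell import telemetry, vision, job, robot gives the robot as it stands.
- The arm moves only by the tool drive_tool, never from a script. Its argument "targets" is a list of rows, each a list of 7 numbers: the turn, a rotation vector about the tool's x, y, z in units of 6 degrees (1.0 is 6 degrees), then the shift along the tool's x, y, z in units of 50 mm (1.0 is 50 mm), then the opening in per cent of the stroke, from 0 (shut) to 100 (fully open). A call has 1 to 12 rows; each row is the pose to reach, as a shift and turn from the pose commanded when the call began, along the tool's axes at that moment; what a row does not reach only later rows make up. A row lasts 1/10 s, in which the tool goes at most 50 mm and 8.59 degrees, less where a joint would pass 70% of its speed; a pose out of reach is approached as far as the arm can. A call with a gripper value outside its range is refused whole. The fingers move at their own pace and stop on an object; "newtons" is the grip in N (left out, the last holds). Time passes only in rows, so rows that repeat a pose let the fingers close. It gives the time, the measured TCP pose, the force and the opening at its end, in the units of the state.
- telemetry.sense(): the state, without advancing time (a new reading comes with each control period).
- vision.grab_frame(name): name is "side" or "top" or "wrist"; returns the picture (384x512x3 uint8, red, green, blue); there is no depth.
- vision.camera_info(name): a dict with "fx", "fy", "cx", "cy" (pixels), "rvec" (rotation vector, rad) and "tvec" (3), from world to camera coordinates, as OpenCV has them. Camera axes: x right, y down, z forward; pixel columns grow to the right and rows downward; lengths in mm; the calibration is good to about 2 mm. A picture is of the moment at which its call begins: read the wrist's pose just before it. camera_info takes no time and is no camera call; for the wrist camera it gives the pose at the moment of the call.
- job.job_done(): hands the job in, once; it reports no verdict.
The state is a dict: "t": time; "joint_pos": joint angles; "qvel": joint speeds; "joint_efforts": joint torques, N m; "eef_pos": TCP position; "ee_rot": TCP orientation; "force": force on the tool from outside, world axes, zero at the start; "ft_torque": the same for the moment, N m; "gripper_width": finger opening in mm.
Only numpy, scipy, OpenCV 4.12 (cv2) and the standard library are available. Lean on these libraries where they do the work, as an engineer would, in place of code of your own. Each camera call takes 0.05 s, during which the arm holds its last target. There are 200 camera calls.

## Working session

There is one attempt and no reset: what is moved stays moved. The work goes in short steps, Python scripts to look and compute and a tool call to move; the robot and the scene stay as the last step left them, time stands still between calls to the robot, and variables do not carry over. Pictures are saved under pics/ and viewed, about 8 in all and at most 12, crops included, and the job is handed in when it is done.

Besides the shell and the picture viewer there is one more tool, called after "Emit:" as name(argument=value, ...), one argument or row to a line, values as JSON. drive_tool: Moves the arm, as the interface text tells. Its arguments: {"type":"object","properties":{"targets":{"type":"array","items":{"type":"array","items":{"type":"number"}}},"newtons":{"type":"number"}},"required":["targets"]}

```bash
ls; mkdir -p pics
python3 - <<'E'
from cell import telemetry, vision, job, robot
import cv2
s=telemetry.sense();print(s); print([a for a in dir(robot) if a[0]!='_'])
for n in("side","top"):
    i=vision.grab_frame(n);cv2.imwrite(f"pics/{n}0.png",i[:,:,::-1]);print(n,vision.camera_info(n))
print(vision.camera_info("wrist"))
a=cv2.imread("pics/side0.png");b=cv2.imread("pics/top0.png")
E
```

```text
pics
{'t': 0.0, 'joint_pos': array([-1.32860665,  0.43521307,  0.02496115,  1.57412482, -0.01162117,
        1.1339837 , -0.07510556]), 'qvel': array([ 6.43036502e-05, -1.79322329e-03, -7.52413756e-04,  1.32353970e-03,
       -1.42473918e-03,  2.98505916e-04, -2.23896252e-03]), 'joint_efforts': array([-2.88334195e-05, -6.70500827e+01,  1.02493253e+00, -3.16210413e+01,
        1.54215179e-02,  1.30191483e-02, -5.93430329e-06]), 'eef_pos': array([211.1160912 , 587.71606725, 230.52125255]), 'ee_rot': array([ 1.71578529e-01,  9.85170128e-01, -7.88228224e-04, -7.66258551e-05]), 'force': array([-0.47254632, -0.17650008, -0.09050468]), 'ft_torque': array([0.01643436, 0.00152776, 0.01404913]), 'gripper_width': 85.4726159864314}
['PlanningError', 'tcp_to_grasp']
side {'fx': 444.45311025383796, 'fy': 444.45311025383796, 'cx': 254.21061123942897, 'cy': 184.5643608399926, 'rvec': array([ 0.2163516 , -2.80877447,  1.23090285]), 'tvec': array([ 538.65241358,   34.60558716, 1237.27396904])}
top {'fx': 453.5113887126618, 'fy': 453.5113887126618, 'cx': 247.0239936983993, 'cy': 190.3762785936464, 'rvec': array([ 2.1129871 , -2.13797588,  0.21301361]), 'tvec': array([ 126.98131493,  520.98235539, 1527.59842756])}
{'fx': 271.1479185837515, 'fy': 271.1479185837515, 'cx': 256.66796063885727, 'cy': 193.3235989305698, 'rvec': array([-2.37561355, -1.66913916, -0.23276175]), 'tvec': array([-623.83578346,  -35.26382281,  378.63435462])}
```

View pics/top0.png

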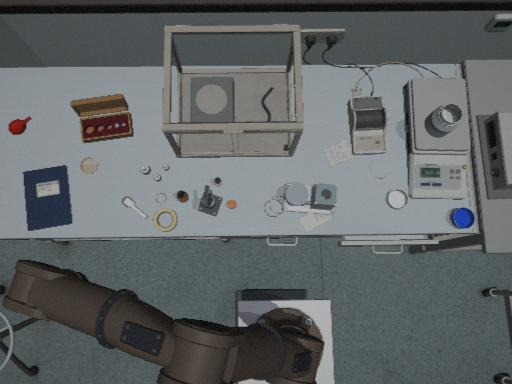

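View pics/side0.png

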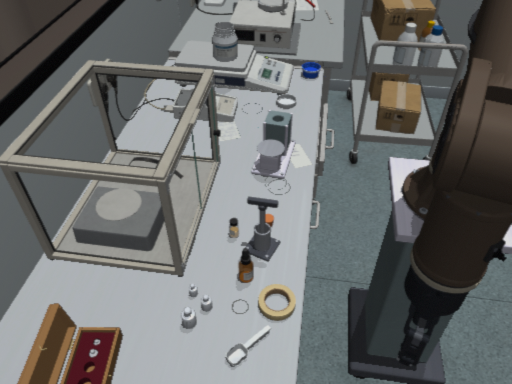

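The top view shows the stand near (209,203), the cell's tower near (325,196) and the pan at (297,193). The side view shows the key's bar near (262,202), the stand tube at (263,235) and the tower at (278,125). I'll enlarge these areas to measure them.

```bash
cat > h.py <<'E'
import numpy as np, cv2
from cell import telemetry, vision, job, robot
def ray(c,uv):
    R=cv2.Rodrigues(c["rvec"])[0]; d=R.T@np.array([(uv[0]-c["cx"])/c["fx"],(uv[1]-c["cy"])/c["fy"],1])
    return -R.T@c["tvec"], d/np.linalg.norm(d)
def onz(c,uv,z):
    o,d=ray(c,uv); return o+d*(z-o[2])/d[2]
def proj(c,p):
    q=cv2.projectPoints(np.float64(p).reshape(-1,3),c["rvec"],c["tvec"],np.array([[c["fx"],0,c["cx"]],[0,c["fy"],c["cy"]],[0,0,1]]),None)[0]; return q.reshape(-1,2)
E
python3 - <<'E'
from h import *
a=cv2.imread("pics/top0.png");b=cv2.imread("pics/side0.png")
f=lambda i,x,y,w,h,k:cv2.resize(i[y:y+h,x:x+w],None,fx=k,fy=k,interpolation=cv2.INTER_CUBIC)
T1=f(a,180,170,60,50,6.6);T2=f(a,285,170,60,50,6.6)
S1=f(b,225,185,80,80,4.95);S2=f(b,240,100,80,80,4.95)
cv2.imwrite("pics/crop.png",np.vstack([np.hstack([T1,T2]),np.hstack([S1,S2])])[:, :800][:600])
c=vision.camera_info("top")
for uv in [(209,203),(208,195),(325,196),(297,193),(217,181),(232,204),(182,197),(165,220)]: print(uv,onz(c,uv,0 if uv[0]!=325 else 120).round())
print(-cv2.Rodrigues(c["rvec"])[0].T@c["tvec"]);c=vision.camera_info("side");print(-cv2.Rodrigues(c["rvec"])[0].T@c["tvec"])
E
```

```text
(209, 203) [488. 257.   0.]
(208, 195) [517. 260.   0.]
(325, 196) [ 487. -137.  120.]
(297, 193) [520. -59.   0.]
(217, 181) [568. 228.   0.]
(232, 204) [483. 175.   0.]
(182, 197) [510. 353.   0.]
(165, 220) [428. 412.   0.]
[ 223.82347231  137.09253072 1597.56455773]
[389.92454035 958.85023969 866.4617213 ]
```

View pics/crop.png

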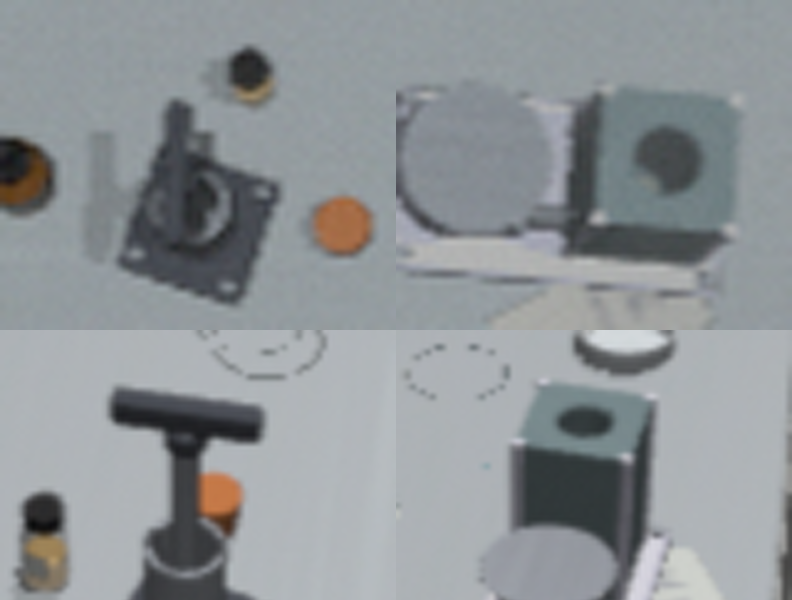

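The crop shows the bar lying nearly along world x, at top-view pixel (207,196). The stand's base plate is turned about 17° and the bore mouth is at top-view pixel (326,194).

```bash
cat >> h.py <<'E'
from scipy.spatial.transform import Rotation as Ro
def tool():
    s=telemetry.sense(); return s, s["eef_pos"], Ro.from_quat(s["ee_rot"])
E
python3 - <<'E'
from h import *
c=vision.camera_info("top"); d=vision.camera_info("side")
print("bar",[onz(c,(180+u/6.6,170+v/6.6),166).round() for u,v in((178,102),(178,171),(180,240))])
print("bore",onz(c,(326,194.2),120), "side",onz(d,(240+(585-396)/4.95,100+(422-330)/4.95),120))
print("bar side",[onz(d,(225+u/4.95,185+(v-330)/4.95),166).round() for u,v in((113,395),(262,415))])
print("tower corners side",[onz(d,(240+(u-396)/4.95,100+(v-330)/4.95),120).round() for u,v in((542,382),(518,443),(628,460),(652,400))])
w=vision.camera_info("wrist"); s,p,R=tool()
Rw=cv2.Rodrigues(w["rvec"])[0]; cp=-Rw.T@w["tvec"]
print("cam in tool",R.inv().apply(cp-p), "cam axes in tool\n",(R.inv().as_matrix()@Rw.T).round(3))
print(R.as_matrix().round(3))
E
```

```text
bar [array([517., 251., 166.]), array([483., 251., 166.]), array([449., 250., 166.])]
bore [ 493.00856107 -140.25467601  120.        ] side [ 494.35536252 -135.93238263  120.        ]
bar side [array([519., 255., 166.]), array([450., 257., 166.])]
tower corners side [array([ 525., -175.,  120.]), array([ 531., -108.,  120.]), array([ 465., -101.,  120.]), array([ 457., -165.,  120.])]
cam in tool [  69.65826984   -0.31836508 -142.24812864] cam axes in tool
 [[-0.001 -0.961 -0.275]
 [ 1.    -0.001 -0.   ]
 [-0.    -0.275  0.961]]
[[-0.941  0.338 -0.   ]
 [ 0.338  0.941 -0.001]
 [-0.    -0.001 -1.   ]]
```

Emit:
drive_tool(
  targets=[
    [0,0,-0.1,-0.2,-0.1,0,100],
    [0,0,-0.4,-0.7,-0.4,0,100],
    [0,0,-0.8,-1.4,-0.85,0,100],
    [0,0,-1.2,-2.2,-1.33,0,100],
    [0,0,-1.6,-3.0,-1.8,0,100],
    [0,0,-2.0,-3.8,-2.3,0,100],
    [0,0,-2.4,-4.6,-2.77,0,100],
    [0,0,-2.8,-5.4,-3.25,0,100],
    [0,0,-3.1,-6.2,-3.74,0,100],
    [0,0,-3.3,-6.8,-4.1,0,100],
    [0,0,-3.3,-7.2,-4.35,0,100],
    [0,0,-3.3,-7.4,-4.46,0,100],
  ],
)

```text
t: 1.3
eef_pos: [485.6, 249.8, 231.3]
ee_rot: [0.002, 1.0, -0.001, 0.0]
force: [-0.8, -0.3, -0.1]
gripper_width: 85.3
```

Emit:
drive_tool(
  targets=[
    [0,0,0,0,0,0,100],
    [0,0,0,0,0,0,100],
    [0,0,0,0,0,0,100],
    [0,0,0,0,0,0,100],
  ],
)

```text
t: 1.7
eef_pos: [483.2, 254.6, 231.3]
ee_rot: [-0.002, 1.0, 0.0, -0.0]
force: [0.2, 0.0, -0.1]
gripper_width: 85.7
```

Run:
```python
from h import *
s,p,R=tool();print(s["t"],p,R.as_matrix().round(3)[0],s["joint_pos"].round(2),s["force"],s["qvel"].round(3))
w=vision.camera_info("wrist");i=vision.grab_frame("wrist");cv2.imwrite("pics/w1.png",i[:,:,::-1])
np.save("w1.npy",w,allow_pickle=True)
print(proj(w,[[484,253,166],[519,253,166],[449,253,166],[484,253,70]]))
```

```text
1.7 [483.21605347 254.5835752  231.26869483] [-1.    -0.003 -0.   ] [-0.66  0.31  0.1   1.77 -0.04  1.06  1.03] [ 0.19086366  0.03882008 -0.05774369] [ 0.003  0.     0.007  0.    -0.001  0.     0.001]
[[255.23103235 206.58954387]
 [255.21030378 245.95001179]
 [255.25366794 163.6079443 ]
 [255.60279369 179.64816755]]
```

View pics/w1.png

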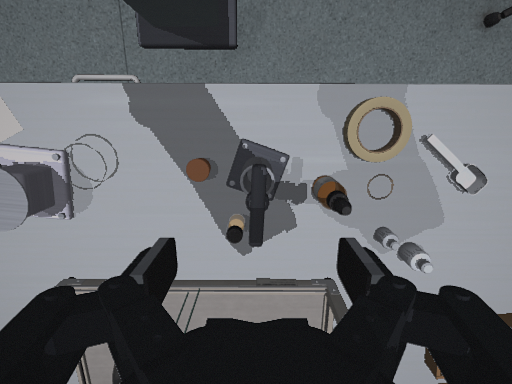

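The wrist view shows the bar running from (261,166) to (257,245), centred near (258,204), with the stand around it. The vial is at (236,228) and the stopper at (198,170), both outside the jaw path along y at bar height. Next I'll measure the bar's edges.

Run:
```python
from h import *
i=cv2.imread("pics/w1.png",0).astype(int);w=np.load("w1.npy",allow_pickle=True).item()
for r in range(160,252,6): print(r,i[r,244:276].tolist())
print(i[158:180,261].tolist(),i[236:254,257].tolist())
```

```text
160 [48, 48, 50, 53, 56, 57, 58, 57, 55, 54, 56, 54, 55, 55, 54, 53, 51, 57, 57, 57, 57, 58, 54, 64, 77, 81, 71, 76, 80, 81, 79, 81]
166 [55, 56, 55, 57, 62, 85, 96, 101, 55, 32, 32, 37, 38, 36, 45, 44, 42, 43, 43, 43, 36, 29, 47, 54, 53, 54, 53, 63, 69, 68, 68, 68]
172 [94, 83, 52, 50, 65, 68, 69, 61, 41, 44, 46, 48, 49, 49, 47, 47, 46, 46, 43, 72, 69, 63, 60, 51, 114, 142, 150, 130, 75, 65, 69, 71]
178 [46, 47, 47, 50, 63, 66, 68, 51, 44, 44, 47, 48, 47, 49, 47, 46, 46, 46, 45, 43, 41, 37, 37, 49, 51, 47, 41, 123, 146, 146, 94, 68]
184 [46, 47, 47, 49, 51, 50, 50, 42, 43, 44, 48, 48, 48, 47, 46, 47, 46, 47, 45, 42, 40, 34, 44, 51, 50, 49, 46, 63, 69, 68, 47, 37]
190 [85, 88, 70, 51, 49, 53, 47, 39, 43, 46, 47, 48, 50, 47, 47, 47, 45, 44, 45, 42, 39, 33, 47, 51, 62, 69, 68, 61, 48, 49, 40, 34]
196 [96, 98, 79, 40, 38, 49, 45, 43, 44, 48, 47, 48, 48, 49, 47, 45, 45, 46, 44, 41, 39, 30, 30, 24, 79, 88, 88, 67, 46, 38, 67, 74]
202 [99, 68, 39, 33, 35, 55, 42, 44, 45, 46, 48, 48, 47, 48, 46, 46, 45, 45, 42, 38, 34, 52, 39, 36, 31, 74, 95, 96, 96, 95, 95, 95]
208 [96, 97, 99, 57, 33, 35,
[... 552 characters left out ...]
6, 36, 39, 36, 35, 34, 36, 36, 25, 76, 95, 96, 95, 96, 96, 96, 95, 96, 96, 97, 95, 95]
238 [96, 95, 96, 97, 85, 43, 37, 37, 35, 37, 39, 35, 36, 35, 37, 39, 35, 33, 29, 93, 97, 95, 94, 93, 92, 107, 108, 105, 156, 163, 161, 161]
244 [96, 95, 96, 97, 100, 57, 42, 44, 46, 46, 46, 45, 43, 45, 44, 43, 38, 36, 130, 160, 162, 162, 161, 161, 163, 162, 161, 161, 162, 161, 161, 162]
250 [96, 96, 95, 95, 95, 94, 94, 89, 156, 163, 162, 162, 162, 161, 162, 161, 160, 161, 160, 160, 161, 161, 161, 161, 160, 161, 162, 161, 161, 161, 161, 162]
[56, 59, 57, 51, 51, 51, 34, 34, 43, 60, 66, 66, 45, 46, 46, 47, 46, 45, 45, 45, 46, 46] [37, 34, 35, 37, 38, 37, 37, 46, 45, 39, 66, 145, 163, 161, 161, 162, 161, 161]
```

Run:
```python
from h import *
w=np.load("w1.npy",allow_pickle=True).item()
P=[onz(w,q,166) for q in((258.2,178),(257,214),(255.9,232),(255.4,244))]
for p in P: print(p)
print("ends",onz(w,(258.5,165.5),166),onz(w,(255.3,246),166))
print("rim",onz(w,(257,180),70))
s,p,R=tool();print(R.as_matrix().round(3))
```

```text
[460.36735468 255.31428195 166.        ]
[490.35990883 254.44291739 166.        ]
[506.24769847 253.56635187 166.        ]
[517.19343776 253.15869073 166.        ]
ends [450.47118234 255.51156366 166.        ] [519.04628473 253.07563473 166.        ]
rim [484.41132764 254.60469619  70.        ]
[[-1.    -0.003 -0.   ]
 [-0.003  1.     0.   ]
 [ 0.     0.    -1.   ]]
```

Emit:
drive_tool(
  targets=[
    [0,0,0.1,-0.01,0,0.2,100],
    [0,0,0.2,-0.02,0,0.6,100],
    [0,0,0.36,-0.03,0,1.0,100],
    [0,0,0.36,-0.03,0,1.35,100],
    [0,0,0.36,-0.03,0,1.55,100],
    [0,0,0.36,-0.03,0,1.62,100],
    [0,0,0.36,-0.03,0,1.62,100],
    [0,0,0.36,-0.03,0,1.62,100],
    [0,0,0.36,-0.03,0,1.62,30],
    [0,0,0.36,-0.03,0,1.62,10],
    [0,0,0.36,-0.03,0,1.62,0],
    [0,0,0.36,-0.03,0,1.62,0],
  ],
  newtons=70,
)

```text
t: 2.95
eef_pos: [485.7, 253.3, 150.5]
ee_rot: [0.019, 1.0, 0.0, 0.0]
force: [-1.6, -0.2, -0.8]
gripper_width: 28.2
```

Emit:
drive_tool(
  targets=[
    [0,0,0,0,0,0,0],
    [0,0,0,0,0,0,0],
    [0,0,0,0,0,0,0],
    [0,0,0,0,0,0,0],
  ],
)

```text
t: 3.35
eef_pos: [485.8, 253.6, 150.6]
ee_rot: [0.018, 1.0, 0.0, 0.0]
force: [-1.2, 1.3, 2.5]
gripper_width: 9.9
```

```bash
cat > st.py <<'E'
from h import *
s,p,R=tool();np.set_printoptions(suppress=True,precision=2)
print("t",round(s["t"],2),"p",p,"yawx",round(np.degrees(np.arctan2(R.as_matrix()[1,0],R.as_matrix()[0,0])),2),"zax",R.as_matrix()[:,2].round(4),"F",s["force"],"M",s["ft_torque"],"gw",round(s["gripper_width"],1),"j",s["joint_pos"])
E
python3 st.py
```

```text
t 3.35 p [485.78 253.57 150.56] yawx 177.89 zax [ 0.  0. -1.] F [-1.19  1.31  2.52] M [0.22 0.14 0.04] gw 9.9 j [-0.65  0.39  0.1   1.87 -0.05  0.88  1.  ]
```

Emit:
drive_tool(
  targets=[
    [0,0,0,0,0,-0.05,0],
    [0,0,0,0,0,-0.2,0],
    [0,0,0,0,0,-0.45,0],
    [0,0,0,0,0,-0.75,0],
    [0,0,0,0,0,-1.1,0],
    [0,0,0,0,0,-1.5,0],
    [0,0,0,0,0,-1.9,0],
    [0,0,0,0,0,-2.3,0],
    [0,0,0,0,0,-2.6,0],
    [0,0,0,0,0,-2.8,0],
    [0,0,0,0,0,-2.9,0],
    [0,0,0,0,0,-2.9,0],
  ],
)

```text
t: 4.55
eef_pos: [485.7, 253.3, 295.9]
ee_rot: [0.019, 1.0, 0.0, 0.0]
force: [0.9, -0.4, -1.7]
gripper_width: 10.2
```

```bash
python3 st.py
python3 - <<'E'
from h import *
w=vision.camera_info("wrist");i=vision.grab_frame("wrist")[:,:,::-1];j=vision.grab_frame("side")[:,:,::-1]
s,p,R=tool(); print(p,proj(w,[p,p+[0,0,-142.5]]),proj(vision.camera_info("side"),[p+[0,0,7],p+[0,0,-142.5]]))
cv2.imwrite("pics/w2.png",np.hstack([i[120:384,100:420],cv2.resize(j[100:260,180:340],(264,264))]))
np.save("w2.npy",w,allow_pickle=True);cv2.imwrite("pics/w2raw.png",i)
E
```

```text
t 4.55 p [485.73 253.31 295.87] yawx 177.88 zax [ 0.  0. -1.] F [ 0.88 -0.4  -1.7 ] M [-0.02  0.01  0.04] gw 10.2 j [-0.67  0.26  0.12  1.67 -0.03  1.21  0.99]
[485.29092033 253.05105623 294.71056729] [[257.03807984 240.28716488]
 [256.7666131  182.11450433]] [[263.22558303 151.67289319]
 [262.66033952 203.48468076]]
```

View pics/w2.png

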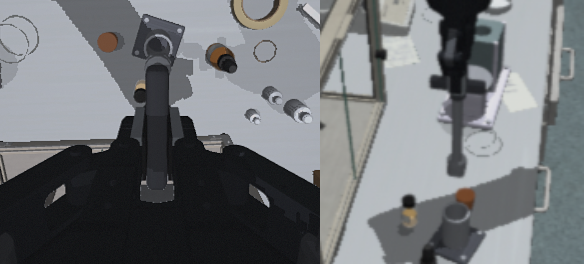

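The key is held upright. Its lower end is at about (262,204) in the side view, against (263,203) predicted. Next I'll move beside the tower with the wrist camera above the bore.

Emit:
drive_tool(
  targets=[
    [0,0,0,-0.04,-0.16,0,0],
    [0,0,0,-0.13,-0.56,0,0],
    [0,0,0,-0.3,-1.26,0,0],
    [0,0,0,-0.5,-2.1,0,0],
    [0,0,0,-0.72,-3.0,0,0],
    [0,0,0,-0.93,-3.9,0,0],
    [0,0,0,-1.15,-4.8,0,0],
    [0,0,0,-1.36,-5.7,0,0],
    [0,0,0,-1.55,-6.5,0,0],
    [0,0,0,-1.7,-7.15,0,0],
    [0,0,0,-1.8,-7.55,0,0],
    [0,0,0,-1.85,-7.76,0,0],
  ],
)

```text
t: 5.85
eef_pos: [563.0, -141.1, 294.7]
ee_rot: [0.02, 1.0, -0.001, -0.001]
force: [-0.3, 1.3, -2.4]
gripper_width: 10.2
```

Emit:
drive_tool(
  targets=[
    [0,0,0,0,0,0,0],
    [0,0,0,0,0,0.2,0],
    [0,0,0,0,0,0.6,0],
    [0,0,0,0,0,1.1,0],
    [0,0,0,0,0,1.6,0],
    [0,0,0,0,0,2.0,0],
    [0,0,0,0,0,2.2,0],
    [0,0,0,0,0,2.24,0],
    [0,0,0,0,0,2.24,0],
    [0,0,0,0,0,2.24,0],
  ],
)

```text
t: 6.85
eef_pos: [564.4, -137.7, 184.3]
ee_rot: [0.018, 1.0, -0.0, 0.001]
force: [-0.4, -0.0, -2.0]
gripper_width: 9.7
```

```bash
python3 st.py
python3 - <<'E'
from h import *
w=vision.camera_info("wrist");i=vision.grab_frame("wrist")[:,:,::-1]
np.save("w3.npy",w,allow_pickle=True);cv2.imwrite("pics/w3raw.png",i)
q=proj(w,[[493.5,-138,120]])[0];print(q)
x,y=int(q[0])-40,int(q[1])-40
c=i[y:y+80,x:x+80]; d=np.clip(c.astype(float)*3,0,255).astype(np.uint8)
f=lambda c:cv2.resize(c,None,fx=5,fy=5,interpolation=cv2.INTER_CUBIC)
cv2.imwrite("pics/w3.png",np.hstack([f(c),f(d)]));print(x,y)
E
```

```text
t 6.85 p [ 564.36 -137.73  184.31] yawx 177.9 zax [ 0. -0. -1.] F [-0.38 -0.04 -2.04] M [-0.02 -0.06  0.02] gw 9.7 j [-0.08  0.41  0.31  1.76 -0.15  0.99  1.82]
[253.27917948 114.03915103]
213 74
```

View pics/w3.png

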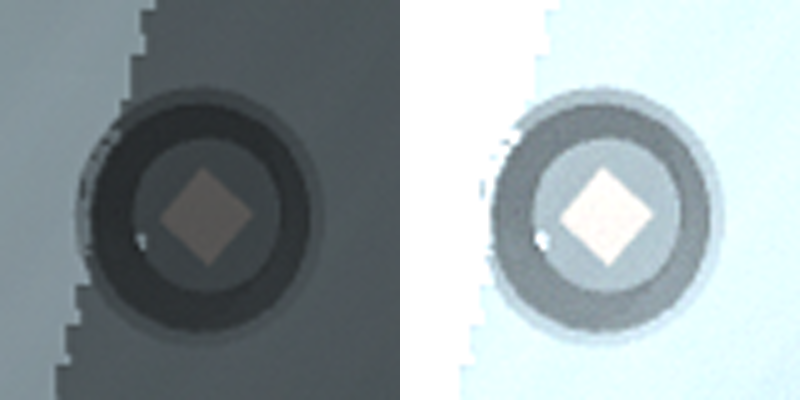

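The view down the bore is clear. The stem shows as a diamond with corners at crop pixels (203,166), (253,215), (209,266) and (159,214), concentric with the bore. I'll measure it through rays.

Run:
```python
from h import *
np.set_printoptions(suppress=True,precision=3)
i=cv2.imread("pics/w3raw.png");w=np.load("w3.npy",allow_pickle=True).item()
x0,y0=213,74;k=5
c=cv2.resize(i[y0:y0+80,x0:x0+80],None,fx=k,fy=k,interpolation=cv2.INTER_CUBIC).astype(int)
un=lambda q:(np.array(q)+.5)/k-.5+[x0,y0]
def big(m):
    cs=cv2.findContours(m.astype(np.uint8),cv2.RETR_EXTERNAL,cv2.CHAIN_APPROX_NONE)[0]
    cs=[q for q in cs if 80<q[:,0].mean(0)[0]<320 and 80<q[:,0].mean(0)[1]<340]
    return max(cs,key=cv2.contourArea)
st=big((c[:,:,2]-c[:,:,0])>8)
P=np.array([onz(w,un(q),35) for q in st[:,0]])[:,:2].astype(np.float32)
r=cv2.minAreaRect(P);b=cv2.boxPoints(r);print("stem",r,"centroid",onz(w,un(st[:,0].mean(0)),35)[:2])
g=c.sum(2)/3
print(g[215,60:330:4].astype(int)); 
m=(g<52).astype(np.uint8); m=cv2.morphologyEx(m,cv2.MORPH_CLOSE,np.ones((9,9)))
h=cv2.convexHull(big(m)); Q=np.array([onz(w,un(q),118) for q in h[:,0]])[:,:2].astype(np.float32)
print("bore",cv2.minEnclosingCircle(Q),cv2.fitEllipse(Q))
rw=cv2.Rodrigues(w["rvec"])[0];print("cam",-rw.T@w["tvec"])
```

```text
Traceback (most recent call last):
ValueError: max() iterable argument is empty
```

```bash
cat > m.py <<'E'
from h import *
np.set_printoptions(suppress=True,precision=3)
i=cv2.imread("pics/w3raw.png");w=np.load("w3.npy",allow_pickle=True).item()
x0,y0=213,74;k=5
c=cv2.resize(i[y0:y0+80,x0:x0+80],None,fx=k,fy=k,interpolation=cv2.INTER_CUBIC).astype(int)
un=lambda q:(np.array(q)+.5)/k-.5+[x0,y0]
print(c[215,205],c[215,145],c[215,110],c[215,315],c[215,350])
def big(m):
    n,l,s,_=cv2.connectedComponentsWithStats(m.astype(np.uint8)); j=l[215,205] or l[215,110]
    return max(cv2.findContours((l==j).astype(np.uint8),cv2.RETR_EXTERNAL,cv2.CHAIN_APPROX_NONE)[0],key=cv2.contourArea)
d=c[:,:,2]-c[:,:,0]; t=(d[215,205]+d[215,145])/2
st=big(d>t)
P=np.array([onz(w,un(q),35) for q in st[:,0]])[:,:2].astype(np.float32)
r=cv2.minAreaRect(P);print("stem",r)
g=c.sum(2)/3; t=(g[215,110]+g[215,315])/2; print(t)
s2=big((g<t)); h=cv2.convexHull(s2); Q=np.array([onz(w,un(q),118) for q in h[:,0]])[:,:2].astype(np.float32)
print("bore",cv2.minEnclosingCircle(Q),cv2.fitEllipse(Q))
rw=cv2.Rodrigues(w["rvec"])[0];print("cam",-rw.T@w["tvec"])
E
python3 m.py
```

```text
[83 84 85] [69 66 60] [47 45 41] [81 78 70] [91 88 79]
stem ((495.88739013671875, -138.65921020507812), (14.461280822753906, 14.250125885009766), 45.666385650634766)
60.33333333333333
bore ((495.83013916015625, -138.7445831298828), 16.590160369873047) ((495.890869140625, -138.67266845703125), (32.470664978027344, 33.02526092529297), 67.11275482177734)
cam [ 494.368 -135.603  326.427]
```

Both agree: the stem is at (495.9, -138.7) with its sides at 45.7°, and the bore axis is at the same spot. The key's sides are at -2.1°, so I'll rise, turn 42.2° clockwise and go above the bore.

Emit:
drive_tool(
  targets=[
    [0,0,0,0,0,-0.2,0],
    [0,0,0,0,0,-0.7,0],
    [0,0,0.6,0,0,-1.3,0],
    [0,0,1.6,0,0,-1.8,0],
    [0,0,2.6,0.1,-0.01,-2.1,0],
    [0,0,3.6,0.35,-0.02,-2.2,0],
    [0,0,4.6,0.65,-0.04,-2.2,0],
    [0,0,5.6,0.95,-0.06,-2.2,0],
    [0,0,6.4,1.2,-0.08,-2.2,0],
    [0,0,6.9,1.33,-0.084,-2.2,0],
    [0,0,7.03,1.354,-0.084,-2.2,0],
    [0,0,7.03,1.354,-0.084,-2.2,0],
  ],
)

```text
t: 8.1
eef_pos: [496.2, -139.6, 294.2]
ee_rot: [0.377, 0.926, 0.0, 0.001]
force: [0.5, -0.0, -1.2]
gripper_width: 10.1
```

Emit:
drive_tool(
  targets=[
    [0,0,0,0,0,0,0],
    [0,0,0,0,0,0,0],
    [0,0,0,0,0,0,0],
  ],
)

```text
t: 8.4
eef_pos: [496.1, -139.6, 293.2]
ee_rot: [0.377, 0.926, -0.0, -0.0]
force: [0.7, -0.3, -1.5]
gripper_width: 10.4
```

```bash
python3 st.py
python3 - <<'E'
from h import *
j=vision.grab_frame("side")[:,:,::-1];t=vision.grab_frame("top")[:,:,::-1]
cv2.imwrite("pics/s4raw.png",j)
d=vision.camera_info("side");s,p,R=tool();print(p);q=proj(d,[[495.9,-138.7,120],p+[0,0,-142.5],p+[0,0,-100],p+[0,0,7]]);print(q)
x,y=int(q[0][0])-40,int(q[0][1])-70
cv2.imwrite("pics/s4.png",cv2.resize(j[y:y+100,x:x+80],None,fx=6,fy=6,interpolation=cv2.INTER_CUBIC));print(x,y)
E
```

```text
t 8.4 p [ 496.1  -139.6   293.25] yawx 135.73 zax [-0. -0. -1.] F [ 0.71 -0.3  -1.48] M [ 0.04  0.02 -0.02] gw 10.4 j [-0.22  0.21  0.48  1.77 -0.1   1.19  1.09]
[ 495.99368416 -139.59473355  293.19881942]
[[277.77152418 118.01625296]
 [278.0993879  109.02249734]
 [278.56549716  96.33152112]
 [279.83856817  61.66901712]]
237 48
```

View pics/s4.png

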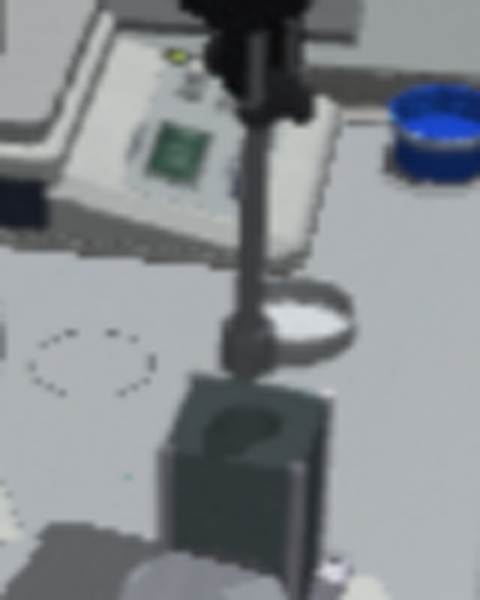

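The socket's foot is at about (278,109.5) in full-picture pixels, as predicted, and lines up with the bore mouth at (277.5,119). Going down to just inside the mouth.

Emit:
drive_tool(
  targets=[
    [0,0,0,0,0,0.1,0],
    [0,0,0,0,0,0.3,0],
    [0,0,0,0,0,0.5,0],
    [0,0,0,0,0,0.57,0],
    [0,0,0,0,0,0.6,0],
    [0,0,0,0,0,0.63,0],
    [0,0,0,0,0,0.66,0],
    [0,0,0,0,0,0.69,0],
    [0,0,0,0,0,0.72,0],
    [0,0,0,0,0,0.75,0],
    [0,0,0,0,0,0.78,0],
  ],
)

```text
t: 9.6
eef_pos: [495.9, -139.6, 254.2]
ee_rot: [0.377, 0.926, 0.0, 0.0]
force: [-0.0, -0.5, -2.3]
gripper_width: 10.6
```

```bash
python3 st.py
```

```text
t 9.6 p [ 495.93 -139.57  254.23] yawx 135.7 zax [ 0.  0. -1.] F [-0.01 -0.53 -2.33] M [ 0.01 -0.06  0.  ] gw 10.6 j [-0.21  0.24  0.47  1.83 -0.12  1.1   1.11]
```

Emit:
drive_tool(
  targets=[
    [0,0,0,0,0,0.1,0],
    [0,0,0,0,0,0.3,0],
    [0,0,0,0,0,0.5,0],
    [0,0,0,0,0,0.7,0],
    [0,0,0,0,0,0.9,0],
    [0,0,0,0,0,1.1,0],
    [0,0,0,0,0,1.25,0],
    [0,0,0,0,0,1.33,0],
    [0,0,0,0,0,1.36,0],
    [0,0,0,0,0,1.36,0],
  ],
)

```text
t: 10.6
eef_pos: [495.9, -139.6, 186.3]
ee_rot: [0.377, 0.926, 0.0, 0.0]
force: [0.2, -0.3, -1.3]
gripper_width: 10.0
```

```bash
python3 st.py
```

```text
t 10.6 p [ 495.93 -139.63  186.31] yawx 135.69 zax [ 0.  0. -1.] F [ 0.15 -0.25 -1.26] M [ 0.04 -0.01  0.02] gw 10.0 j [-0.18  0.31  0.45  1.93 -0.17  0.94  1.15]
```

Emit:
drive_tool(
  targets=[
    [0,0,0,-0.01,0.01,0.04,0],
    [0,0,0,-0.01,0.01,0.08,0],
    [0,0,0,-0.01,0.01,0.12,0],
    [0,0,0,-0.01,0.01,0.15,0],
    [0,0,0,-0.01,0.01,0.18,0],
    [0,0,0,-0.01,0.01,0.2,0],
    [0,0,0,-0.01,0.01,0.22,0],
    [0,0,0,-0.01,0.01,0.24,0],
    [0,0,0,-0.01,0.01,0.24,0],
  ],
)

```text
t: 11.5
eef_pos: [496.8, -139.6, 174.4]
ee_rot: [0.377, 0.926, 0.0, 0.0]
force: [-0.2, -0.6, 2.6]
gripper_width: 10.4
```

```bash
python3 st.py
```

```text
t 11.5 p [ 496.75 -139.62  174.41] yawx 135.7 zax [ 0. -0. -1.] F [-0.15 -0.59  2.57] M [-0.07  0.14 -0.  ] gw 10.4 j [-0.18  0.33  0.45  1.94 -0.18  0.91  1.16]
```

There is contact with the stem top, about 4.4 N above baseline, and no drop yet. I'll search sideways in 1 mm steps under light pressure.

Emit:
drive_tool(
  targets=[
    [0,0,0,0.007,0,0,0],
    [0,0,0,0.014,0,0,0],
    [0,0,0,0.02,0,0,0],
    [0,0,0,0.02,0,0,0],
  ],
)

```text
t: 11.9
eef_pos: [496.1, -139.0, 174.5]
ee_rot: [0.377, 0.926, 0.0, 0.0]
force: [-0.0, 0.3, 1.7]
gripper_width: 10.3
```

Emit:
drive_tool(
  targets=[
    [0,0,0,0,0.007,0,0],
    [0,0,0,0,0.014,0,0],
    [0,0,0,0,0.02,0,0],
    [0,0,0,0,0.02,0,0],
  ],
)

```text
t: 12.3
eef_pos: [496.6, -138.3, 174.3]
ee_rot: [0.377, 0.926, -0.0, 0.0]
force: [-0.9, -1.8, 1.7]
gripper_width: 10.3
```

```bash
python3 st.py;python3 st.py
```

```text
t 12.3 p [ 496.55 -138.32  174.31] yawx 135.7 zax [-0. -0. -1.] F [-0.89 -1.8   1.71] M [-0.65  0.03  0.06] gw 10.3 j [-0.18  0.33  0.45  1.94 -0.18  0.91  1.16]
t 12.3 p [ 496.55 -138.32  174.31] yawx 135.7 zax [-0. -0. -1.] F [-0.89 -1.8   1.71] M [-0.65  0.03  0.06] gw 10.3 j [-0.18  0.33  0.45  1.94 -0.18  0.91  1.16]
```

Emit:
drive_tool(
  targets=[
    [0,0,0,0,-0.01,0,0],
    [0,0,0,0,-0.02,0,0],
    [0,0,0,0,-0.03,0,0],
    [0,0,0,0,-0.04,0,0],
    [0,0,0,0,-0.04,0,0],
  ],
)

```text
t: 12.8
eef_pos: [495.4, -139.4, 174.4]
ee_rot: [0.377, 0.926, 0.0, 0.0]
force: [1.2, -0.1, 2.1]
gripper_width: 10.3
```

```bash
python3 st.py
```

```text
t 12.8 p [ 495.4  -139.42  174.39] yawx 135.7 zax [ 0.  0. -1.] F [ 1.22 -0.06  2.09] M [-0.09 -0.52 -0.  ] gw 10.3 j [-0.18  0.33  0.45  1.94 -0.18  0.91  1.16]
```

Emit:
drive_tool(
  targets=[
    [0,0,0,-0.007,0,0,0],
    [0,0,0,-0.014,0,0,0],
    [0,0,0,-0.02,0,0,0],
    [0,0,0,-0.02,0,0,0],
  ],
)

```text
t: 13.2
eef_pos: [495.9, -140.1, 174.3]
ee_rot: [0.377, 0.926, 0.0, -0.0]
force: [1.5, 1.6, 2.2]
gripper_width: 10.3
```

```bash
python3 st.py
```

```text
t 13.2 p [ 495.85 -140.13  174.26] yawx 135.7 zax [-0.  0. -1.] F [1.54 1.58 2.17] M [ 0.25 -0.4  -0.01] gw 10.3 j [-0.18  0.33  0.45  1.94 -0.18  0.91  1.16]
```

Emit:
drive_tool(
  targets=[
    [0,0,0,-0.007,0,0,0],
    [0,0,0,-0.014,0,0,0],
    [0,0,0,-0.02,0,0,0],
    [0,0,0,-0.02,0,0,0],
  ],
)

```text
t: 13.6
eef_pos: [496.4, -140.8, 174.2]
ee_rot: [0.377, 0.926, 0.0, -0.0]
force: [0.3, 1.6, 2.0]
gripper_width: 10.4
```

```bash
python3 st.py
```

```text
t 13.6 p [ 496.44 -140.84  174.22] yawx 135.7 zax [-0.  0. -1.] F [0.32 1.59 1.98] M [ 0.55 -0.19 -0.01] gw 10.4 j [-0.18  0.33  0.45  1.94 -0.18  0.91  1.16]
```

Emit:
drive_tool(
  targets=[
    [0,0,0,0,0.007,0,0],
    [0,0,0,0,0.014,0,0],
    [0,0,0,0,0.02,0,0],
    [0,0,0,0,0.02,0,0],
  ],
)

```text
t: 14.0
eef_pos: [497.1, -140.3, 174.2]
ee_rot: [0.377, 0.926, -0.0, -0.0]
force: [-0.4, 0.7, 2.0]
gripper_width: 10.1
```

```bash
python3 st.py
```

```text
t 14.0 p [ 497.07 -140.34  174.21] yawx 135.7 zax [-0. -0. -1.] F [-0.39  0.66  1.96] M [0.3  0.22 0.  ] gw 10.1 j [-0.18  0.33  0.45  1.94 -0.18  0.91  1.16]
```

Emit:
drive_tool(
  targets=[
    [0,0,0,0,0.007,0,0],
    [0,0,0,0,0.014,0,0],
    [0,0,0,0,0.02,0,0],
    [0,0,0,0,0.02,0,0],
  ],
)

```text
t: 14.4
eef_pos: [497.8, -139.7, 174.2]
ee_rot: [0.377, 0.926, -0.0, -0.0]
force: [-1.4, -0.2, 3.0]
gripper_width: 10.1
```

```bash
python3 st.py
```

```text
t 14.4 p [ 497.76 -139.74  174.23] yawx 135.69 zax [-0. -0. -1.] F [-1.38 -0.2   2.97] M [-0.01  0.5   0.07] gw 10.1 j [-0.18  0.33  0.45  1.93 -0.18  0.91  1.16]
```

Emit:
drive_tool(
  targets=[
    [0,0,0,0.007,0,0,0],
    [0,0,0,0.014,0,0,0],
    [0,0,0,0.02,0,0,0],
    [0,0,0,0.02,0,0,0],
  ],
)

```text
t: 14.8
eef_pos: [497.3, -139.0, 174.4]
ee_rot: [0.377, 0.926, -0.0, 0.0]
force: [-1.0, -1.1, 2.0]
gripper_width: 10.2
```

```bash
python3 st.py
```

```text
t 14.8 p [ 497.34 -139.03  174.36] yawx 135.69 zax [ 0. -0. -1.] F [-1.   -1.11  2.04] M [-0.35  0.38 -0.03] gw 10.2 j [-0.18  0.33  0.45  1.94 -0.18  0.91  1.16]
```

The side force grows in proportion to the shift, about 1 N/mm, so the tip sticks and isn't sliding. The compliance is soft enough to probe the bore walls safely. I'll lift off the stem and find the bore's centre by touching both sides.

Emit:
drive_tool(
  targets=[
    [0,0,0,0,-0.02,-0.05,0],
    [0,0,0,0,-0.02,-0.1,0],
    [0,0,0,0,-0.02,-0.1,0],
    [0,0,0,0,-0.02,-0.1,0],
  ],
)

```text
t: 15.2
eef_pos: [496.6, -139.4, 179.2]
ee_rot: [0.377, 0.926, 0.0, -0.0]
force: [-0.2, 0.5, -2.1]
gripper_width: 10.3
```

```bash
python3 st.py
```

```text
t 15.2 p [ 496.6  -139.41  179.25] yawx 135.71 zax [ 0.  0. -1.] F [-0.16  0.54 -2.14] M [-0.03 -0.04 -0.01] gw 10.3 j [-0.18  0.32  0.45  1.93 -0.18  0.92  1.16]
```

Emit:
drive_tool(
  targets=[
    [0,0,0,0,0.02,0,0],
    [0,0,0,0,0.04,0,0],
    [0,0,0,0,0.06,0,0],
    [0,0,0,0,0.08,0,0],
    [0,0,0,0,0.08,0,0],
    [0,0,0,0,0.08,0,0],
  ],
)

```text
t: 15.8
eef_pos: [499.0, -137.0, 179.2]
ee_rot: [0.377, 0.926, -0.0, -0.0]
force: [-2.9, -2.7, -1.6]
gripper_width: 9.9
```

```bash
python3 st.py
```

```text
t 15.8 p [ 499.01 -136.95  179.17] yawx 135.69 zax [-0. -0. -1.] F [-2.87 -2.7  -1.59] M [-0.66  0.72 -0.04] gw 9.9 j [-0.18  0.33  0.45  1.93 -0.18  0.93  1.15]
```

Emit:
drive_tool(
  targets=[
    [0,0,0,0,-0.03,0,0],
    [0,0,0,0,-0.07,0,0],
    [0,0,0,0,-0.11,0,0],
    [0,0,0,0,-0.14,0,0],
    [0,0,0,0,-0.16,0,0],
    [0,0,0,0,-0.16,0,0],
    [0,0,0,0,-0.16,0,0],
  ],
)

```text
t: 16.5
eef_pos: [494.0, -142.2, 179.4]
ee_rot: [0.377, 0.926, 0.0, 0.0]
force: [0.7, 1.5, -0.5]
gripper_width: 10.4
```

```bash
python3 st.py
```

```text
t 16.5 p [ 494.03 -142.16  179.38] yawx 135.71 zax [ 0.  0. -1.] F [ 0.66  1.51 -0.49] M [ 0.49 -0.22  0.01] gw 10.4 j [-0.18  0.32  0.45  1.94 -0.17  0.92  1.16]
```

Emit:
drive_tool(
  targets=[
    [0,0,0,0,0.04,0,0],
    [0,0,0,0,0.08,0,0],
    [0,0,0,0.02,0.08,0,0],
    [0,0,0,0.05,0.08,0,0],
    [0,0,0,0.08,0.08,0,0],
    [0,0,0,0.08,0.08,0,0],
    [0,0,0,0.08,0.08,0,0],
  ],
)

```text
t: 17.2
eef_pos: [493.7, -136.8, 179.3]
ee_rot: [0.377, 0.926, 0.0, 0.0]
force: [-0.1, -0.2, -1.4]
gripper_width: 10.1
```

```bash
python3 st.py
```

```text
t 17.2 p [ 493.68 -136.81  179.33] yawx 135.7 zax [ 0.  0. -1.] F [-0.08 -0.2  -1.38] M [-0.03  0.03  0.  ] gw 10.1 j [-0.19  0.32  0.45  1.94 -0.17  0.92  1.15]
```

Emit:
drive_tool(
  targets=[
    [0,0,0,-0.03,0,0,0],
    [0,0,0,-0.07,0,0,0],
    [0,0,0,-0.11,0,0,0],
    [0,0,0,-0.14,0,0,0],
    [0,0,0,-0.16,0,0,0],
    [0,0,0,-0.16,0,0,0],
    [0,0,0,-0.16,0,0,0],
  ],
)

```text
t: 17.9
eef_pos: [498.9, -142.0, 179.1]
ee_rot: [0.377, 0.926, 0.0, -0.001]
force: [-2.6, 1.6, -1.1]
gripper_width: 10.3
```

```bash
python3 st.py
```

```text
t 17.9 p [ 498.94 -142.01  179.07] yawx 135.71 zax [-0.  0. -1.] F [-2.59  1.58 -1.09] M [0.84 0.85 0.03] gw 10.3 j [-0.17  0.33  0.45  1.92 -0.18  0.93  1.16]
```

Emit:
drive_tool(
  targets=[
    [0,0,0,0.03,0,0,0],
    [0,0,0,0.07,0,0,0],
    [0,0,0,0.11,0,0,0],
    [0,0,0,0.15,0,0,0],
    [0,0,0,0.18,0,0,0],
    [0,0,0,0.2,0,0,0],
    [0,0,0,0.2,0,0,0],
    [0,0,0,0.2,0,0,0],
  ],
)

```text
t: 18.7
eef_pos: [492.8, -135.7, 179.6]
ee_rot: [0.377, 0.926, 0.0, 0.001]
force: [0.7, -1.0, -1.6]
gripper_width: 10.0
```

```bash
python3 st.py
```

```text
t 18.7 p [ 492.75 -135.69  179.55] yawx 135.69 zax [ 0. -0. -1.] F [ 0.7  -0.99 -1.65] M [-0.5  -0.53 -0.01] gw 10.0 j [-0.19  0.32  0.45  1.94 -0.17  0.92  1.15]
```

All five readings fit one picture: clearance about 2.3 mm, with the bore's centre at (+1.65, -0.55) mm from my first try. I'll go there and press lightly.

Emit:
drive_tool(
  targets=[
    [0,0,0,-0.03,-0.005,0,0],
    [0,0,0,-0.06,-0.01,0,0],
    [0,0,0,-0.087,-0.011,0,0],
    [0,0,0,-0.087,-0.011,0,0],
    [0,0,0,-0.087,-0.011,0.03,0],
    [0,0,0,-0.087,-0.011,0.05,0],
    [0,0,0,-0.087,-0.011,0.07,0],
    [0,0,0,-0.087,-0.011,0.09,0],
    [0,0,0,-0.087,-0.011,0.1,0],
    [0,0,0,-0.087,-0.011,0.1,0],
  ],
)

```text
t: 19.7
eef_pos: [494.9, -138.8, 174.2]
ee_rot: [0.377, 0.926, -0.0, -0.0]
force: [-0.6, -0.8, -1.5]
gripper_width: 10.4
```

```bash
python3 st.py
```

```text
t 19.7 p [ 494.94 -138.78  174.2 ] yawx 135.7 zax [-0.  0. -1.] F [-0.61 -0.81 -1.51] M [ 0.02  0.03 -0.02] gw 10.4 j [-0.18  0.33  0.45  1.94 -0.18  0.91  1.16]
```

The vertical force is back at baseline, so the socket has dropped over the stem. Lowering to full depth.

Emit:
drive_tool(
  targets=[
    [0,0,0,0,0,0.03,0],
    [0,0,0,0,0,0.06,0],
    [0,0,0,0,0,0.09,0],
    [0,0,0,0,0,0.12,0],
    [0,0,0,0,0,0.15,0],
    [0,0,0,0,0,0.18,0],
    [0,0,0,0,0,0.2,0],
    [0,0,0,0,0,0.2,0],
    [0,0,0,0,0,0.2,0],
  ],
)

```text
t: 20.6
eef_pos: [495.1, -138.8, 164.3]
ee_rot: [0.377, 0.926, 0.0, 0.0]
force: [0.0, -0.4, -1.8]
gripper_width: 10.7
```

```bash
python3 st.py
```

```text
t 20.6 p [ 495.05 -138.82  164.32] yawx 135.7 zax [ 0.  0. -1.] F [ 0.04 -0.38 -1.77] M [-0.01  0.01 -0.  ] gw 10.7 j [-0.17  0.34  0.45  1.95 -0.19  0.89  1.16]
```

Seated: the key's end is about 13 mm below stem_rest with no load on it. Now turning clockwise in small steps while watching Mz.

Emit:
drive_tool(
  targets=[
    [0,0,0.2,0,0,0,0],
    [0,0,0.4,0,0,0,0],
    [0,0,0.6,0,0,0,0],
    [0,0,0.8,0,0,0,0],
    [0,0,1.0,0,0,0,0],
    [0,0,1.2,0,0,0,0],
    [0,0,1.4,0,0,0,0],
    [0,0,1.6,0,0,0,0],
  ],
)

```text
t: 21.4
eef_pos: [495.0, -138.8, 164.3]
ee_rot: [0.454, 0.891, 0.0, 0.0]
force: [-0.5, 0.5, -1.6]
gripper_width: 10.4
```

```bash
python3 st.py
```

```text
t 21.4 p [ 495.04 -138.79  164.31] yawx 126.0 zax [ 0.  0. -1.] F [-0.53  0.53 -1.62] M [ 0.12 -0.05  0.04] gw 10.4 j [-0.21  0.34  0.49  1.96 -0.2   0.89  1.02]
```

Emit:
drive_tool(
  targets=[
    [0,0,0.2,0,0,0,0],
    [0,0,0.4,0,0,0,0],
    [0,0,0.6,0,0,0,0],
    [0,0,0.8,0,0,0,0],
    [0,0,1.0,0,0,0,0],
    [0,0,1.2,0,0,0,0],
  ],
)

```text
t: 22.0
eef_pos: [495.0, -138.8, 164.3]
ee_rot: [0.509, 0.861, 0.0, -0.0]
force: [-0.9, 1.4, -2.1]
gripper_width: 10.0
```

```bash
python3 st.py
```

```text
t 22.0 p [ 495.02 -138.8   164.3 ] yawx 118.8 zax [ 0.  0. -1.] F [-0.89  1.44 -2.12] M [ 0.17 -0.05  0.  ] gw 10.0 j [-0.23  0.35  0.52  1.96 -0.22  0.89  0.91]
```

Emit:
drive_tool(
  targets=[
    [0,0,0.2,0,0,0,0],
    [0,0,0.4,0,0,0,0],
    [0,0,0.6,0,0,0,0],
    [0,0,0.8,0,0,0,0],
    [0,0,1.0,0,0,0,0],
    [0,0,1.2,0,0,0,0],
  ],
)

```text
t: 22.6
eef_pos: [495.0, -138.8, 164.3]
ee_rot: [0.562, 0.827, 0.0, -0.0]
force: [0.4, 0.3, -1.9]
gripper_width: 9.8
```

```bash
python3 st.py
```

```text
t 22.6 p [ 495.05 -138.77  164.32] yawx 111.6 zax [ 0.  0. -1.] F [ 0.42  0.33 -1.95] M [0.24 0.05 0.06] gw 9.8 j [-0.25  0.35  0.55  1.96 -0.23  0.89  0.8 ]
```

Emit:
drive_tool(
  targets=[
    [0,0,0.2,0.004,0.002,0,0],
    [0,0,0.4,0.008,0.003,0,0],
    [0,0,0.6,0.008,0.003,0,0],
    [0,0,0.8,0.008,0.003,0,0],
    [0,0,1.0,0.008,0.003,0,0],
  ],
)

```text
t: 23.1
eef_pos: [495.0, -138.4, 164.3]
ee_rot: [0.605, 0.797, 0.0, -0.0]
force: [-0.5, -0.3, -1.5]
gripper_width: 9.9
```

```bash
python3 st.py
```

```text
t 23.1 p [ 494.99 -138.4   164.31] yawx 105.6 zax [-0.  0. -1.] F [-0.54 -0.32 -1.51] M [0.02 0.07 0.03] gw 9.9 j [-0.27  0.36  0.58  1.96 -0.25  0.89  0.7 ]
```

```bash
cat > avg.py <<'E'
from h import *
import sys
np.set_printoptions(suppress=True,precision=3)
M=[];F=[]
for k in range(6):
    i=vision.grab_frame(["top","side"][k%2]);cv2.imwrite(f"pics/{sys.argv[1]}_{['top','side'][k%2]}.png",i[:,:,::-1])
    s=telemetry.sense();M.append(s["ft_torque"]);F.append(s["force"])
print("M",np.mean(M,0),np.std(M,0),"F",np.mean(F,0));import runpy;runpy.run_path("st.py")
E
python3 avg.py a1
python3 - <<'E'
import cv2,numpy as np
f=lambda n,x,y,w,h,k:cv2.resize(cv2.imread(f"pics/{n}.png")[y:y+h,x:x+w],None,fx=k,fy=k,interpolation=cv2.INTER_CUBIC)
cv2.imwrite("pics/b1.png",np.hstack([f("top0",290,180,50,40,8),f("a1_top",290,180,50,40,8)]))
E
```

```text
M [0.065 0.067 0.042] [0.015 0.043 0.039] F [-0.18   0.143 -1.394]
t 23.4 p [ 495.01 -138.42  164.33] yawx 105.71 zax [ 0.  0. -1.] F [-0.78 -0.39 -1.03] M [0.07 0.06 0.05] gw 10.1 j [-0.27  0.36  0.57  1.96 -0.25  0.89  0.7 ]
```

View pics/b1.png

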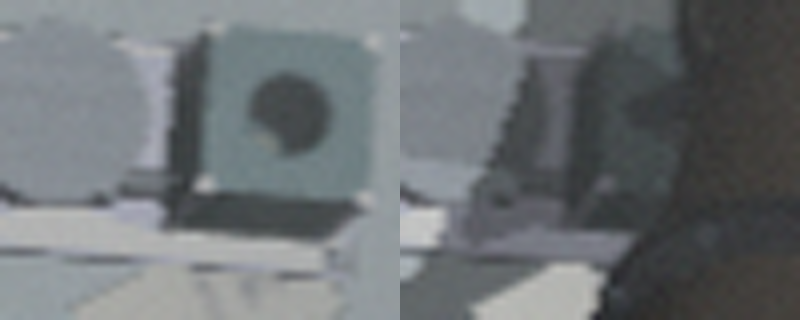

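Emit:
drive_tool(
  targets=[
    [0,0,0.2,0,0,0,0],
    [0,0,0.4,0,0,0,0],
    [0,0,0.6,0,0,0,0],
    [0,0,0.8,0,0,0,0],
    [0,0,1.0,0,0,0,0],
    [0,0,1.2,0,0,0,0],
    [0,0,1.4,0,0,0,0],
  ],
)

```text
t: 24.1
eef_pos: [495.0, -138.3, 164.3]
ee_rot: [0.661, 0.75, 0.0, -0.0]
force: [0.2, 0.9, -2.1]
gripper_width: 10.2
```

```bash
python3 avg.py a2
```

```text
M [0.134 0.046 0.029] [0.04  0.022 0.02 ] F [ 0.2    0.095 -1.63 ]
t 24.4 p [ 495.03 -138.36  164.3 ] yawx 97.31 zax [ 0.  0. -1.] F [-0.32  0.23 -1.15] M [0.12 0.02 0.06] gw 10.1 j [-0.3   0.36  0.61  1.96 -0.26  0.9   0.58]
```

Emit:
drive_tool(
  targets=[
    [0,0,0.2,0,0,0,0],
    [0,0,0.4,0,0,0,0],
    [0,0,0.6,0,0,0,0],
    [0,0,0.8,0,0,0,0],
  ],
)

```text
t: 24.8
eef_pos: [495.0, -138.4, 164.3]
ee_rot: [0.692, 0.722, 0.0, -0.0]
force: [-0.0, 0.8, -1.4]
gripper_width: 10.6
```

```bash
python3 avg.py a3
```

```text
M [0.164 0.05  0.038] [0.012 0.029 0.024] F [-0.468  0.737 -1.591]
t 25.1 p [ 495.02 -138.39  164.32] yawx 92.51 zax [ 0.  0. -1.] F [-0.4   0.85 -1.45] M [0.14 0.05 0.04] gw 10.2 j [-0.31  0.36  0.63  1.96 -0.27  0.9   0.51]
```

Emit:
drive_tool(
  targets=[
    [0,0,0.2,0.004,0,0,0],
    [0,0,0.4,0.004,0,0,0],
    [0,0,0.6,0.004,0,0,0],
  ],
)

```text
t: 25.4
eef_pos: [495.0, -138.2, 164.3]
ee_rot: [0.715, 0.7, 0.0, 0.0]
force: [0.6, 0.6, -0.9]
gripper_width: 10.1
```

```bash
python3 avg.py a4
```

```text
M [0.088 0.008 0.045] [0.024 0.035 0.034] F [ 0.266  0.359 -1.357]
t 25.7 p [ 495.01 -138.23  164.32] yawx 88.91 zax [ 0.  0. -1.] F [-0.19 -0.09 -2.18] M [0.06 0.03 0.05] gw 9.8 j [-0.32  0.37  0.65  1.96 -0.28  0.9   0.45]
```

Emit:
drive_tool(
  targets=[
    [0,0,0.2,0,0,0,0],
    [0,0,0.4,0,0,0,0],
    [0,0,0.6,0,0,0,0],
  ],
)

```text
t: 26.0
eef_pos: [495.0, -138.2, 164.3]
ee_rot: [0.736, 0.677, 0.0, -0.0]
force: [0.3, 0.1, -2.3]
gripper_width: 10.0
```

```bash
python3 avg.py a5
```

```text
M [ 0.126 -0.02   0.036] [0.016 0.019 0.013] F [-0.017  0.778 -1.68 ]
t 26.3 p [ 495.01 -138.18  164.3 ] yawx 85.31 zax [ 0.  0. -1.] F [-0.4   1.55 -1.05] M [ 0.11 -0.    0.03] gw 10.4 j [-0.34  0.37  0.67  1.97 -0.29  0.9   0.4 ]
```

Emit:
drive_tool(
  targets=[
    [0,0,0.2,0.003,0,0,0],
    [0,0,0.4,0.003,0,0,0],
    [0,0,0.6,0.003,0,0,0],
  ],
)

```text
t: 26.6
eef_pos: [495.0, -138.0, 164.3]
ee_rot: [0.757, 0.653, 0.0, 0.0]
force: [0.2, 0.2, -2.5]
gripper_width: 10.3
```

```bash
python3 avg.py a6
```

```text
M [ 0.089 -0.025  0.042] [0.041 0.03  0.023] F [ 0.188  0.376 -1.769]
t 26.9 p [ 495.03 -138.07  164.31] yawx 81.71 zax [ 0. -0. -1.] F [ 0.64  0.21 -1.51] M [ 0.11 -0.06  0.08] gw 10.2 j [-0.35  0.37  0.68  1.97 -0.3   0.9   0.34]
```

Emit:
drive_tool(
  targets=[
    [0,0,0.2,0,0,0,0],
    [0,0,0.4,0,0,0,0],
  ],
)

```text
t: 27.1
eef_pos: [495.0, -138.1, 164.3]
ee_rot: [0.771, 0.637, 0.0, -0.0]
force: [1.1, 0.4, -1.7]
gripper_width: 9.9
```

```bash
python3 avg.py a7
```

```text
M [ 0.095 -0.036  0.023] [0.015 0.009 0.034] F [-0.171  0.393 -1.605]
t 27.4 p [ 495.03 -138.05  164.31] yawx 79.31 zax [ 0. -0. -1.] F [ 0.07  1.38 -1.53] M [ 0.07 -0.03 -0.  ] gw 9.6 j [-0.36  0.38  0.69  1.97 -0.3   0.9   0.31]
```

Emit:
drive_tool(
  targets=[
    [0,0,0.2,0,0,0,0],
    [0,0,0.4,0,0,0,0],
  ],
)

```text
t: 27.6
eef_pos: [495.0, -138.0, 164.3]
ee_rot: [0.784, 0.621, 0.0, -0.0]
force: [-0.3, -0.4, -1.9]
gripper_width: 10.2
```

```bash
python3 avg.py a8
python3 - <<'E'
import cv2,numpy as np
f=lambda n,x,y,w,h,k:cv2.resize(np.clip(cv2.imread(f"pics/{n}.png")[y:y+h,x:x+w].astype(float)*1.5,0,255).astype(np.uint8),None,fx=k,fy=k,interpolation=cv2.INTER_CUBIC)
cv2.imwrite("pics/b2.png",np.vstack([np.hstack([f("a1_top",290,180,40,30,9),f("a8_top",290,180,40,30,9)]),np.hstack([f("a1_side",255,110,60,50,6),f("a8_side",255,110,60,50,6)])]))
E
```

```text
M [ 0.128 -0.068  0.011] [0.028 0.026 0.016] F [ 0.092  0.28  -1.647]
t 27.9 p [ 495.01 -138.02  164.29] yawx 76.91 zax [-0.  0. -1.] F [ 0.36  0.83 -1.17] M [ 0.12 -0.07  0.  ] gw 10.2 j [-0.36  0.38  0.71  1.97 -0.31  0.9   0.27]
```

View pics/b2.png

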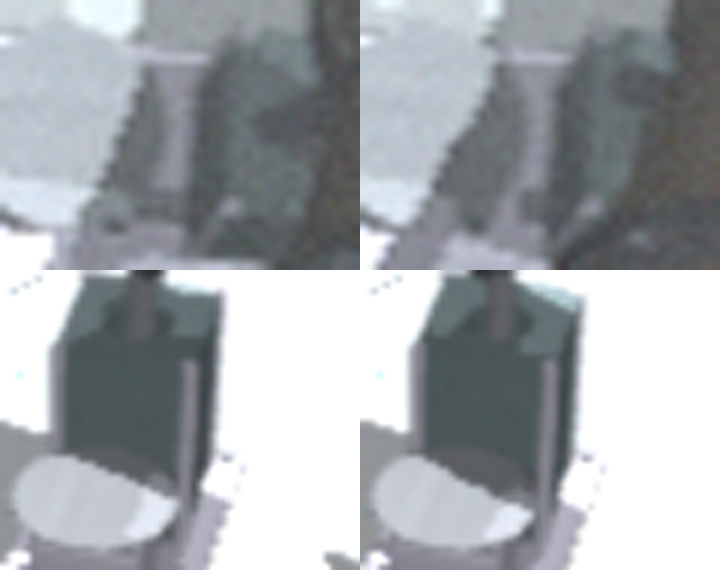

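The top crops show the bolt drawing back. It reaches the lug in the left crop, and in the right crop there's a gap from about x=490 to 520. I'll track its end through the saved frames.

Run:
```python
import cv2
for n in ["top0"]+[f"a{k}_top" for k in range(1,9)]:
    g=cv2.imread(f"pics/{n}.png").astype(int).sum(2)/3
    print(n,g[201:204,299:315].mean(0).astype(int).tolist())
```

```text
top0 [141, 141, 140, 140, 140, 132, 117, 114, 115, 116, 116, 100, 76, 68, 63, 103]
a1_top [122, 103, 92, 91, 90, 82, 73, 72, 74, 73, 77, 70, 58, 59, 59, 71]
a2_top [103, 91, 92, 86, 80, 73, 70, 71, 73, 72, 74, 69, 60, 58, 58, 68]
a3_top [93, 92, 89, 81, 78, 71, 68, 72, 71, 73, 74, 66, 60, 57, 56, 71]
a4_top [92, 90, 85, 81, 75, 75, 71, 69, 72, 73, 73, 67, 58, 58, 60, 71]
a5_top [93, 88, 84, 75, 71, 73, 75, 75, 71, 75, 74, 68, 60, 58, 57, 70]
a6_top [90, 82, 77, 71, 72, 75, 83, 84, 75, 74, 75, 68, 61, 59, 58, 69]
a7_top [89, 78, 72, 71, 71, 75, 84, 87, 79, 74, 73, 69, 59, 59, 59, 70]
a8_top [86, 79, 72, 71, 73, 75, 83, 94, 87, 72, 73, 67, 60, 59, 59, 70]
```

Emit:
drive_tool(
  targets=[
    [0,0,0.2,0.002,0,0,0],
    [0,0,0.4,0.002,0,0,0],
  ],
)

```text
t: 28.1
eef_pos: [495.0, -137.9, 164.3]
ee_rot: [0.797, 0.605, 0.0, -0.0]
force: [0.4, 0.5, -1.9]
gripper_width: 10.3
```

```bash
cat > bo.py <<'E'
import cv2,sys
g=cv2.imread(f"pics/{sys.argv[1]}_top.png").astype(int).sum(2)/3
print("bolt",g[201:204,299:315].mean(0).astype(int).tolist())
E
python3 avg.py a9; python3 bo.py a9
```

```text
M [ 0.085 -0.071  0.051] [0.032 0.024 0.032] F [ 0.145  0.331 -1.283]
t 28.4 p [ 495.05 -137.92  164.29] yawx 74.51 zax [-0.  0. -1.] F [ 0.66 -0.37 -1.24] M [ 0.07 -0.07  0.06] gw 10.1 j [-0.37  0.38  0.72  1.97 -0.32  0.91  0.24]
bolt [82, 76, 72, 72, 73, 74, 83, 95, 86, 75, 74, 67, 60, 60, 57, 70]
```

Emit:
drive_tool(
  targets=[
    [0,0,0.2,0,0,0,0],
    [0,0,0.3,0,0,0,0],
  ],
)

```text
t: 28.6
eef_pos: [495.0, -138.0, 164.3]
ee_rot: [0.806, 0.592, 0.0, -0.0]
force: [0.3, 0.8, -0.7]
gripper_width: 10.2
```

```bash
python3 avg.py a10; python3 bo.py a10
```

```text
M [ 0.084 -0.075  0.019] [0.032 0.029 0.025] F [ 0.3    0.353 -1.553]
t 28.9 p [ 495.01 -137.95  164.28] yawx 72.71 zax [-0. -0. -1.] F [-0.09  0.5  -1.22] M [ 0.08 -0.06  0.03] gw 10.5 j [-0.38  0.38  0.73  1.97 -0.32  0.91  0.21]
bolt [80, 71, 71, 71, 73, 73, 84, 95, 89, 79, 75, 66, 60, 58, 57, 70]
```

Emit:
drive_tool(
  targets=[
    [0,0,0.2,0,0,0,0],
    [0,0,0.4,0,0,0,0],
  ],
)

```text
t: 29.1
eef_pos: [495.0, -137.9, 164.3]
ee_rot: [0.818, 0.575, 0.0, -0.0]
force: [0.5, 0.2, -2.0]
gripper_width: 10.4
```

```bash
python3 avg.py a11; python3 bo.py a11
```

```text
M [ 0.11  -0.089  0.03 ] [0.036 0.041 0.024] F [ 0.412  0.012 -1.125]
t 29.4 p [ 495.08 -137.92  164.32] yawx 70.31 zax [ 0.  0. -1.] F [ 0.12 -0.26 -0.76] M [ 0.08 -0.09  0.03] gw 10.2 j [-0.39  0.38  0.74  1.97 -0.33  0.91  0.18]
bolt [72, 71, 71, 72, 72, 74, 84, 94, 96, 85, 70, 67, 59, 57, 57, 70]
```

Emit:
drive_tool(
  targets=[
    [0,0,0.2,0,0,0,0],
    [0,0,0.3,0,0,0,0],
  ],
)

```text
t: 29.6
eef_pos: [495.0, -138.0, 164.3]
ee_rot: [0.827, 0.562, 0.0, -0.0]
force: [-0.0, 0.7, -1.6]
gripper_width: 10.3
```

```bash
python3 avg.py a12; python3 bo.py a12
```

```text
M [ 0.118 -0.119  0.031] [0.028 0.031 0.018] F [ 0.053  0.253 -1.747]
t 29.9 p [ 495.04 -137.92  164.29] yawx 68.51 zax [-0.  0. -1.] F [-0.45 -0.1  -1.82] M [ 0.13 -0.11 -0.  ] gw 10.2 j [-0.39  0.39  0.75  1.97 -0.33  0.91  0.15]
bolt [71, 71, 71, 72, 71, 75, 83, 95, 98, 87, 74, 69, 60, 57, 57, 71]
```

Emit:
drive_tool(
  targets=[
    [0,0,0.2,0,0,0,0],
    [0,0,0.4,0,0,0,0],
  ],
)

```text
t: 30.1
eef_pos: [495.0, -137.9, 164.3]
ee_rot: [0.839, 0.545, 0.0, -0.0]
force: [-0.1, -0.0, -1.9]
gripper_width: 10.2
```

```bash
python3 avg.py a13; python3 bo.py a13
```

```text
M [ 0.145 -0.111  0.039] [0.038 0.033 0.035] F [ 0.667  0.644 -1.331]
t 30.4 p [ 495.05 -137.94  164.33] yawx 66.11 zax [ 0.  0. -1.] F [ 1.02  0.85 -1.3 ] M [ 0.19 -0.14  0.01] gw 9.9 j [-0.4   0.39  0.76  1.97 -0.34  0.91  0.11]
bolt [70, 73, 72, 71, 71, 74, 84, 95, 97, 92, 80, 67, 58, 60, 57, 67]
```

Emit:
drive_tool(
  targets=[
    [0,0,0.2,0.006,0.002,0,0],
    [0,0,0.4,0.006,0.002,0,0],
  ],
)

```text
t: 30.6
eef_pos: [495.2, -137.7, 164.3]
ee_rot: [0.85, 0.527, -0.0, -0.0]
force: [0.7, 0.0, -0.9]
gripper_width: 10.3
```

```bash
python3 avg.py a14; python3 bo.py a14
```

```text
M [0.094 0.011 0.069] [0.031 0.011 0.024] F [-0.165  0.239 -1.127]
t 30.9 p [ 495.24 -137.72  164.3 ] yawx 63.71 zax [-0.  0. -1.] F [ 0.31 -0.34 -1.05] M [0.04 0.   0.04] gw 10.6 j [-0.41  0.39  0.77  1.97 -0.34  0.91  0.08]
bolt [71, 69, 71, 73, 74, 76, 84, 95, 97, 96, 83, 66, 60, 57, 55, 54]
```

Emit:
drive_tool(
  targets=[
    [0,0,0.1,0,0,0,0],
    [0,0,0.2,0,0,0,0],
  ],
)

```text
t: 31.1
eef_pos: [495.2, -137.7, 164.3]
ee_rot: [0.855, 0.518, 0.0, -0.0]
force: [0.1, -1.1, -1.6]
gripper_width: 10.2
```

```bash
python3 avg.py a15; python3 bo.py a15
```

```text
M [0.073 0.03  0.16 ] [0.035 0.034 0.041] F [ 0.274  0.359 -1.414]
t 31.4 p [ 495.24 -137.7   164.28] yawx 62.51 zax [-0.  0. -1.] F [ 0.78  0.53 -1.25] M [0.11 0.01 0.22] gw 10.2 j [-0.41  0.39  0.77  1.97 -0.35  0.91  0.06]
bolt [70, 71, 73, 71, 73, 77, 84, 94, 98, 96, 85, 63, 58, 56, 54, 50]
```

Mz jumped to 0.16 N m, so this is the stop, and it held there for over 0.3 s. Backing off the twist at once, then lifting out.

Emit:
drive_tool(
  targets=[
    [0,0,-0.3,0,0,0,0],
    [0,0,-0.5,0,0,0,0],
    [0,0,-0.5,0,0,-0.02,0],
    [0,0,-0.5,0,0,-0.06,0],
    [0,0,-0.5,0,0,-0.12,0],
    [0,0,-0.5,0,0,-0.2,0],
    [0,0,-0.5,0,0,-0.3,0],
    [0,0,-0.5,0,0,-0.4,0],
    [0,0,-0.5,0,0,-0.5,0],
  ],
)

```text
t: 32.3
eef_pos: [495.3, -137.8, 189.9]
ee_rot: [0.841, 0.541, 0.0, 0.0]
force: [-0.8, -0.2, -1.5]
gripper_width: 9.9
```

```bash
python3 avg.py a16; python3 bo.py a16
```

```text
M [-0.017 -0.016  0.015] [0.018 0.03  0.043] F [ 0.037 -0.446 -1.328]
t 32.6 p [ 495.11 -137.62  189.14] yawx 65.5 zax [-0.  0. -1.] F [-0.44 -0.36 -1.11] M [0.02 0.01 0.  ] gw 10.2 j [-0.42  0.36  0.78  1.94 -0.3   0.96  0.07]
bolt [72, 72, 70, 69, 71, 77, 86, 95, 97, 95, 83, 67, 61, 60, 57, 76]
```

The twist is gone and the bolt hasn't moved back. Lifting clear and returning to the stand.

Emit:
drive_tool(
  targets=[
    [0,0,0,0,0,-0.15,0],
    [0,0,0,0,0,-0.45,0],
    [0,0,0,0,0,-0.85,0],
    [0,0,0,0,0,-1.3,0],
    [0,0,0,0,0,-1.7,0],
    [0,0,-0.5,0,0,-1.95,0],
    [0,0,-1.4,0,0,-2.1,0],
    [0,0,-2.5,0,0,-2.12,0],
    [0,0,-3.7,0,0,-2.12,0],
  ],
)

```text
t: 33.5
eef_pos: [495.3, -137.9, 296.1]
ee_rot: [0.72, 0.694, 0.0, 0.0]
force: [-0.5, -1.0, -1.8]
gripper_width: 10.5
```

```bash
python3 st.py
python3 - <<'E'
from h import *
s,p,R=tool();print(R.inv().apply(np.array([485.78,253.57,p[2]])-p)/50, (177.89-np.degrees(np.arctan2(*R.as_matrix()[[1,0],0])))/-6)
E
```

```text
t 33.5 p [ 495.34 -137.89  296.07] yawx 87.96 zax [ 0. -0. -1.] F [-0.5  -1.02 -1.84] M [-0.08 -0.01 -0.01] gw 10.5 j [-0.44  0.23  0.76  1.78 -0.17  1.2   0.33]
[ 7.81740402e+00 -4.69880768e-01 -8.90217126e-04] -14.988442989513537
```

Emit:
drive_tool(
  targets=[
    [0,0,-0.8,0.15,-0.01,0,0],
    [0,0,-2.1,0.55,-0.03,0,0],
    [0,0,-3.5,1.2,-0.07,0,0],
    [0,0,-4.9,2.0,-0.12,0,0],
    [0,0,-6.3,2.9,-0.17,0,0],
    [0,0,-7.7,3.8,-0.23,0,0],
    [0,0,-9.1,4.7,-0.28,0,0],
    [0,0,-10.5,5.6,-0.34,0,0],
    [0,0,-11.9,6.4,-0.38,0,0],
    [0,0,-13.3,7.1,-0.43,0,0],
    [0,0,-14.5,7.6,-0.46,0,0],
    [0,0,-15.0,7.82,-0.47,0,0],
  ],
)

```text
t: 34.7
eef_pos: [486.7, 257.0, 295.3]
ee_rot: [0.016, 1.0, 0.0, -0.0]
force: [0.1, -0.7, -1.5]
gripper_width: 10.1
```

Emit:
drive_tool(
  targets=[
    [0,0,0,0,0,0,0],
    [0,0,0,0,0,0,0],
    [0,0,0,0,0,0,0],
    [0,0,0,0,0,0,0],
  ],
)

```text
t: 35.1
eef_pos: [487.7, 252.7, 295.5]
ee_rot: [0.021, 1.0, -0.0, 0.0]
force: [1.2, -0.3, -2.1]
gripper_width: 10.1
```

```bash
python3 avg.py c1
python3 - <<'E'
from h import *
s,p,R=tool();print(R.inv().apply(np.array([485.78,253.57,p[2]])-p)/50, (177.89-np.degrees(np.arctan2(*R.as_matrix()[[1,0],0])))/-6)
d=vision.camera_info("side");print(proj(d,[p+[0,0,-142.5],p+[0,0,-100],[484.6,254.4,70]]))
j=cv2.imread("pics/c1_side.png");cv2.imwrite("pics/c1.png",cv2.resize(j[180:260,220:310],None,fx=7,fy=7,interpolation=cv2.INTER_CUBIC))
E
```

```text
M [-0.001  0.009 -0.012] [0.015 0.047 0.018] F [-0.1   -0.28  -1.803]
t 35.4 p [487.49 253.74 295.38] yawx 177.68 zax [ 0.  0. -1.] F [ 0.16 -0.1  -1.58] M [ 0.03 -0.04 -0.  ] gw 10.2 j [-0.81  0.26  0.3   1.68 -0.08  1.21  1.04]
[ 3.39935102e-02 -4.72143116e-03 -3.00271093e-06] -0.03549303768880444
[[261.65960246 203.38533733]
 [261.7790352  189.73453078]
 [262.6014542  228.22031271]]
```

View pics/c1.png

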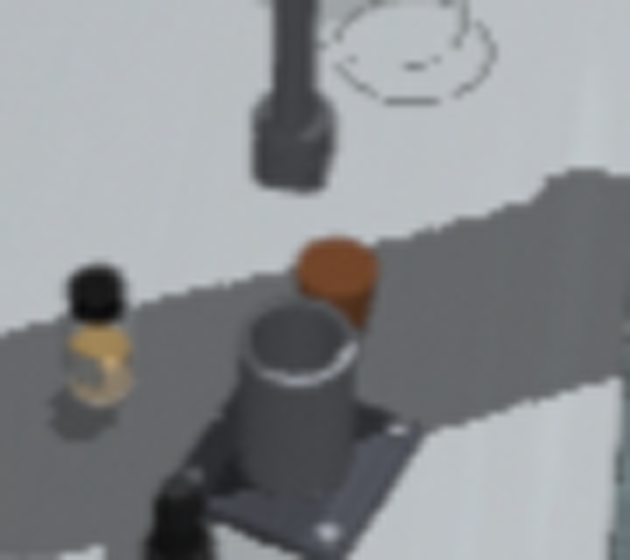

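The key's foot hangs over the tube, which is empty with its rim at (300,345) in the crop. The measured pose is 1.7 mm off the grasp pose, so I'll correct that and go down in two stages.

Emit:
drive_tool(
  targets=[
    [0,0,-0.03,0.034,-0.005,0.1,0],
    [0,0,-0.03,0.034,-0.005,0.35,0],
    [0,0,-0.03,0.034,-0.005,0.7,0],
    [0,0,-0.03,0.034,-0.005,1.05,0],
    [0,0,-0.03,0.034,-0.005,1.3,0],
    [0,0,-0.03,0.034,-0.005,1.42,0],
    [0,0,-0.03,0.034,-0.005,1.45,0],
    [0,0,-0.03,0.034,-0.005,1.45,0],
    [0,0,-0.03,0.034,-0.005,1.45,0],
  ],
)

```text
t: 36.3
eef_pos: [486.2, 253.9, 223.5]
ee_rot: [0.019, 1.0, 0.0, 0.001]
force: [-0.8, 0.1, -2.0]
gripper_width: 10.2
```

```bash
python3 st.py
```

```text
t 36.3 p [486.19 253.91 223.48] yawx 177.87 zax [ 0.  0. -1.] F [-0.79  0.15 -1.95] M [-0.   -0.03 -0.04] gw 10.2 j [-0.8   0.32  0.29  1.79 -0.1   1.05  1.06]
```

Emit:
drive_tool(
  targets=[
    [0,0,0,0.005,-0.005,0.1,0],
    [0,0,0,0.005,-0.005,0.18,0],
    [0,0,0,0.005,-0.005,0.22,0],
    [0,0,0,0.005,-0.005,0.26,0],
    [0,0,0,0.005,-0.005,0.3,0],
    [0,0,0,0.005,-0.005,0.36,0],
    [0,0,0,0.005,-0.005,0.42,0],
  ],
)

```text
t: 37.0
eef_pos: [485.5, 253.5, 201.6]
ee_rot: [0.019, 1.0, 0.0, 0.0]
force: [0.2, -0.1, -1.8]
gripper_width: 10.3
```

```bash
python3 st.py
```

```text
t 37.0 p [485.53 253.51 201.61] yawx 177.88 zax [ 0.  0. -1.] F [ 0.18 -0.1  -1.79] M [ 0.04  0.01 -0.03] gw 10.3 j [-0.79  0.34  0.28  1.82 -0.11  1.    1.07]
```

Emit:
drive_tool(
  targets=[
    [0,0,0,0,0,0.1,0],
    [0,0,0,0,0,0.25,0],
    [0,0,0,0,0,0.45,0],
    [0,0,0,0,0,0.65,0],
    [0,0,0,0,0,0.8,0],
    [0,0,0,0,0,0.9,0],
    [0,0,0,0,0,0.96,0],
    [0,0,0,0,0,1.0,0],
    [0,0,0,0,0,1.01,0],
    [0,0,0,0,0,1.01,0],
  ],
)

```text
t: 38.0
eef_pos: [485.6, 253.6, 151.5]
ee_rot: [0.018, 1.0, 0.0, 0.0]
force: [0.5, -0.3, -1.6]
gripper_width: 10.0
```

```bash
python3 st.py
```

```text
t 38.0 p [485.63 253.58 151.52] yawx 177.88 zax [ 0.  0. -1.] F [ 0.55 -0.27 -1.6 ] M [-0.03  0.04  0.04] gw 10.0 j [-0.78  0.4   0.27  1.88 -0.13  0.88  1.09]
```

Emit:
drive_tool(
  targets=[
    [0,0,0,0,0,0.01,0],
    [0,0,0,0,0,0.015,0],
    [0,0,0,0,0,0.015,20],
    [0,0,0,0,0,0.015,40],
    [0,0,0,0,0,0.015,70],
    [0,0,0,0,0,0.015,100],
    [0,0,0,0,0,0.015,100],
    [0,0,0,0,0,0.015,100],
    [0,0,0,0,0,0.015,100],
    [0,0,0,0,0,0.015,100],
  ],
)

```text
t: 39.0
eef_pos: [485.5, 253.5, 150.6]
ee_rot: [0.019, 1.0, -0.0, 0.0]
force: [-0.4, 0.6, 0.1]
gripper_width: 85.3
```

Emit:
drive_tool(
  targets=[
    [0,0,0,0,0,-0.1,100],
    [0,0,0,0,0,-0.3,100],
    [0,0,0,0,0,-0.6,100],
    [0,0,0,0,0,-1.0,100],
    [0,0,0,0,0,-1.4,100],
    [0,0,0,0,0,-1.8,100],
    [0,0,0,0,0,-2.1,100],
    [0,0,0,0,0,-2.2,100],
    [0,0,0,0,0,-2.2,100],
    [0,0,0,0,0,-2.2,100],
  ],
)

```text
t: 40.0
eef_pos: [485.2, 253.4, 260.1]
ee_rot: [0.018, 1.0, -0.0, -0.0]
force: [0.3, -0.9, 0.6]
gripper_width: 85.4
```

```bash
python3 avg.py d1
python3 - <<'E'
from h import *
w=vision.camera_info("wrist");i=vision.grab_frame("wrist")[:,:,::-1];cv2.imwrite("pics/d1_w.png",i)
d=vision.camera_info("side");print("side pred bar top, ends, rim",proj(d,[[484.8,254.3,166],[450.5,255.5,166],[519,253,166],[484.6,254.4,70]]),"wrist",proj(w,[[484.8,254.3,166]]))
j=cv2.imread("pics/d1_side.png");t=cv2.imread("pics/d1_top.png");f=lambda c,s:cv2.resize(c,s,interpolation=cv2.INTER_CUBIC)
cv2.imwrite("pics/d1.png",np.hstack([f(j[185:265,225:305],(400,400)),f(i[120:280,180:340],(400,400))]))
o=cv2.imread("pics/top0.png").astype(int);g=t.astype(int)
print("bolt0",(o[201:204,299:315].mean((0,2))).astype(int),"now",(g[201:204,299:315].mean((0,2))).astype(int))
E
```

```text
M [-0.015 -0.002 -0.03 ] [0.022 0.037 0.036] F [ 0.107  0.227 -0.226]
t 40.3 p [485.32 253.36 260.08] yawx 177.88 zax [-0. -0. -1.] F [ 0.15 -0.04 -0.65] M [-0.02 -0.05 -0.08] gw 85.3 j [-0.81  0.29  0.29  1.74 -0.09  1.13  1.05]
side pred bar top, ends, rim [[262.84553296 199.55504338]
 [277.98018236 201.54871922]
 [247.91027157 197.55491014]
 [262.6014542  228.22031271]] wrist [[258.21422095 195.01005338]]
bolt0 [141 141 140 140 140 132 117 114 115 116 116 100  76  68  63 103] now [148 150 151 148 149 148 157 175 167 138 118 100  83  74  66 111]
```

View pics/d1.png

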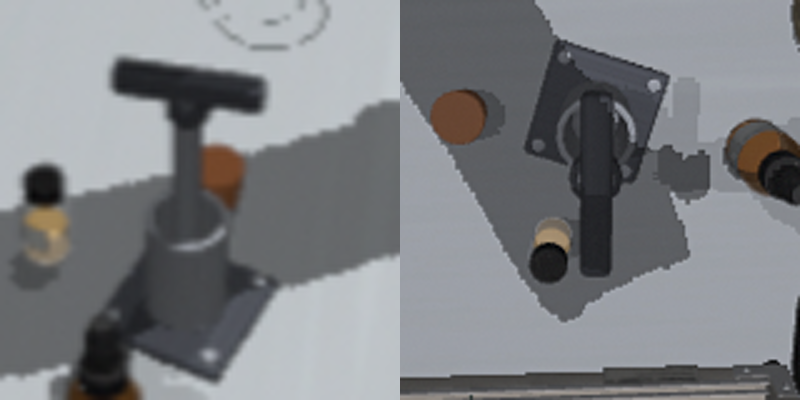

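The key stands upright and fully down, its bar back at its original pixels: ends at (113,75) and (265,95) in the side crop, the same as before. The vial, stopper and bottle are in place and the bolt is withdrawn with a clear gap at the lug. Handing in.

```bash
python3 -c "
from cell import job;print(job.job_done())"
```

```text
the job is handed in; nothing more can be done
None
```

The lock was turned to its stop and the T-key is back in its stand. I handed the job in at about 40 s of the 72 s allowed. No verdict is reported, and one check, the contact force at the stop, is doubtful.

- **Finding the stem:** The first spot pressed on the stem top with about 4.4 N and the socket did not drop, and sideways steps only bent the held key. I then touched the bore walls lightly with the key, found the centre about 1.7 mm away, and the socket dropped over the stem with no measurable load.
- **Turning:** I turned the key about 73° clockwise in small steps. At the end the torque rose from about 0.03–0.07 to 0.16 N m and the bolt stopped moving, so I took that as the stop. I held it there for about 0.3 s, then backed off at once.
- **Last checks:** The key stands upright in its stand with its bar at the same image position as at the start. The top view shows the bolt clear of the lug, and it stayed put when the key came off. The vial, stopper and dropper bottle look unmoved; I did not check the two weights or the tape roll after the start. The gripper is open and about 95 mm above the key.
- **Doubtful:** By the task's rule (0.1 N m makes about 15 N), 0.16 N m corresponds to roughly 24 N, above the 20 N limit. The torque readings scattered by about ±0.04 N m, so I can't rule out that the limit was briefly passed.
- **Not measured:** I could not read the shaft angle itself; reaching the stop is inferred from the torque rise and the bolt.

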